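Start the red pen-warming dock

ROBOT

A 7-joint arm with a two-finger parallel gripper is mounted at the origin on the work surface. World frame = base frame: x ahead of the robot, y to its left, z up, the work surface at z = 0. Lengths are in m, angles in rad, forces in N, time in s.
With the tool pointing down it reaches from about 0.425 to 1.025 m from the base axis. Payload 9.4 kg.
Tool frame: the origin (TCP) lies at the very end of the fingers, on their centre line; the grasp point (between the pads) lies 19 mm behind it (robot.grip_point_offset is the distance from the TCP to the grasp point, in m); z points along the fingers, y is the line along which they close (so a half turn about z gives the same grasp; the last joint's range is limited). The gripper opens to 93 mm and grips with 3 to 60 N. Pads are 15 mm wide; open, the fingers measure 128 mm over their backs; the gripper's body (75 mm by 188 mm) begins 65 mm behind the grasp point.
Start: joints at [-1.244, 0.599, -0.003, 1.599, 0.002, 0.943, -0.08], TCP at [0.285, 0.667, 0.193] pointing down, gripper open.
Joint ranges: [-2.57, 2.57], [-0.35, 1.97], [-1.29, 1.29], [0.11, 2.56], [-1.05, 4.19], [0.11, 1.86], [-2.63, 2.63]. Speed limits (rad/s): [2.22, 2.22, 3.01, 3.01, 3.14, 3.14, 3.14].

INTERFACE

Orientations are given as a rotation vector (axis times angle).
In Python, from station import robot gives the robot as it stands.
- The arm moves only by the tool arm_command, never from a script. Its argument "rows" is a list of rows, each a list of 2 entries, a list of its own where there are three numbers: the shift along the tool's x, y, z each as a share of 0.3 m, from -1 to 1, then the turn, a rotation vector about the tool's x, y, z each as a share of 45 degrees, from -1 to 1. A call has 1 to 10 rows; each row shifts and turns the commanded pose from where the row before left it, along the tool's axes as they then stand; what a row does not reach is not made up. A row lasts 1/10 s, in which the tool goes at most 50 mm and 8.59 degrees, less where a joint would pass 70% of its speed; a pose out of reach is approached as far as the arm can. A call with a number of a shift or a turn outside -1 to 1 is refused whole. A call with a gripper value outside its range is refused whole. "grip" is the gripper command: -1 is fully open, 1 is shut, values between are in proportion, set as the call begins (left out, the last holds). The fingers move at their own pace and stop on an object; the grip force is fixed at half the most. Time passes only in rows, so rows that do not move let the fingers close. It gives the time, the measured TCP pose, the force, the opening and the grip force at its end, in the units of the state.
- robot.get_state(): the state, without advancing time (a new reading comes with each control period).
- robot.camera(name): name is "scene" or "top" or "wrist"; returns a dict with "pixels" (480x640x3 uint8, blue, green, red), "fx", "fy", "cx", "cy" (pixels), "T" (4x4, takes a point from camera to world coordinates); the wrist camera has in their place "T_tool_cam" (4x4, takes a point from camera to tool coordinates, whose origin is the TCP and whose axes are the flange's). Camera axes: x right, y up, looking along -z (the intrinsics and any distortion apply to the point x, -y, -z); pixel columns grow to the right and rows downward; lengths in m; the calibration is good to about 2 mm. A picture is of the moment at which its call begins: read the wrist's pose just before it. There is no depth.
- robot.hand_in(): hands the job in; it is judged then, once.
The state is a dict: "t": time; "joint_pos": joint angles; "joint_vel": joint speeds; "tau": joint torques, N m; "eef_pos": TCP position; "ee_rot": TCP orientation; "force": force on the tool from outside, world axes, zero at the start; "wrist_torque": the same for the moment, N m; "gripper_width": finger opening in m; "gripper_force": force on a finger pad.
Only numpy, scipy, OpenCV 4.12 (cv2) and the standard library are available. Lean on these libraries where they do the work, as an engineer would, in place of code of your own. Each camera call takes 0.05 s, during which the arm holds its last target. There are 200 camera calls.

TASK

Get the red burning pen warming: squeeze the orange tab on the red dock's heat grip and slide the grip up one notch, from the white mark to the yellow one, so that it locks there. Then switch the red dock on by pushing the small white ridge of its flush slide switch fully to the back. Leave the blue dock's controls as they are and both pens and everything else on the table in place, and take the gripper away at the end.

Things in the scene. Friction and masses are not known exactly. Their poses are not given: they have to be found in the camera images.
- dock_red: Red warming dock, fixed: box 160 (x) x 220 (y) x 55 mm high, grey top panel at 55 mm. Origin: centre of underside. +x to its back, +y to its user's left, z up; yaw within 0.4 rad. On the panel: heat grip left front (x -25, y +15 to +75 mm), flush switch right (y -65 mm), at the back (x +56 mm) two black blocks 18 mm high carrying the red pen along y (its top 30 mm above the panel).
- heat_grip_red (a point): Middle of the red dock's heat grip, 20 mm above the panel: black block 40 mm wide (dock y), top 39 mm above the panel, with the orange tab on its front (dock -x) side. Tab and block are 36 mm thick along dock x, this point half-way; 30 mm when squeezed. Pinch front and back (fingers closing along dock x) to squeeze. The block itself moves only along dock y.
- heat_red (a joint): Travel of the red heat grip, m, growing to dock -y (its user's right). Sprung notches at 0 (white mark, starts here), 0.030 (yellow), 0.060 (red); the white line on its top points at the mark just behind it. Locked in each notch (1 mm play) unless squeezed; squeezed, it slides against up to about 4 N. Let go within 8 mm of a notch, it draws itself in and locks.
- latch_red (a joint): How far the orange tab (32 mm wide, 4 to 33 mm above the panel) is squeezed in, m: 0 out (locked in a notch), free to slide from 0.005 on, 0.006 fully in. A spring: about 2.5 N at first, 7 N fully in. Between notches it stays in by about 0.0045.
- ridge_red (a point): Top centre of the white ridge on the red dock's flush switch. The switch is a black plate 50 (dock x) x 26 mm (dock y), level with the panel, in a 70 mm long recess 3 mm deep. The ridge is 7 mm thick along dock x, 24 mm along dock y, 7 mm high above plate and panel (top 62 mm above the table). It starts about 55 mm behind the dock's front edge; flat panel in front of the recess.
- power_red (a joint): Travel of the red power switch, m, growing towards dock +x (back): 0 off (front), 0.020 on (back, end stop); a green field shows in front of the plate when on. It starts off. It snaps over a hump half-way, which takes about 6 N at the ridge.
- dock_blue: Blue dock, the same as the red one in all but colour, already running; the two docks may stand either way round. Origin and axes as for the red dock.
- heat_blue (a joint): Heat grip of the blue dock, as for the red; starts locked at the yellow mark, 0.030.
- latch_blue (a joint): Orange tab of the blue heat grip, as for the red; starts out, 0.
- power_blue (a joint): Power switch of the blue dock, as for the red; starts on, 0.020.
- pen_red_mid (a point): Red burning pen, loose, lying in the red dock's cradle along dock y: 22 mm thick, 165 mm long, 90 g. Point on its axis near the middle.
- pen_blue_mid (a point): Blue burning pen, the same, in the blue dock's cradle.
- slice_a: Loose bark-edged wood slice lying flat left or right of the robot, 110 mm across, 18 mm thick; origin under its centre.
- slice_b: Loose wood slice, flat on the other side, 96 mm across, 16 mm thick; origin under its centre.
- bottle_a: Green glass bottle, 62 mm across, 230 mm high, standing at the left side; origin under its centre.
- bottle_b: Green glass bottle, the same, standing at the right side; origin under its centre.
- can: Blue drinks can, 66 mm across, 165 mm high, standing at the right side; origin under its centre.
- bowl: Brown bowl, 110 mm across, 35 mm high, standing behind the docks; origin under its centre.

How it is judged:
On the way, in this order (a step that is already met when the one before it is completed fails the run):
1. the red heat grip is locked in the notch at the yellow mark, tab out, while the red dock is still off (value of joint heat_red between 0.027 and 0.033 m and value of joint latch_red below 0.0015 m and value of joint power_red below 0.005 m), for 0.2 s.
2. the red power switch is at its on stop (value of joint power_red above 0.017 m), for 0.2 s.
At the end, for the whole second after the job is handed in: Red heat grip locked at yellow (27 to 33 mm, tab under 1.5 mm in), red switch on (beyond 17 of 20 mm); blue dock likewise still at yellow, tab out, and on; pens within 20 mm and other loose things within 30 mm of their starts (value of joint heat_red between 0.027 and 0.033 m and value of joint each of latch_red, latch_blue below 0.0015 m and value of joint each of power_red, power_blue above 0.017 m and value of joint heat_blue between 0.027 and 0.033 m and not (distance of pen_red_mid from where it was at the start of the episode above 0.02 m) and not (distance of pen_blue_mid from where it was at the start of the episode above 0.02 m) and not (distance of slice_a from where it was at the start of the episode above 0.03 m) and not (distance of slice_b from where it was at the start of the episode above 0.03 m) and not (distance of bottle_a from where it was at the start of the episode above 0.03 m) and not (distance of bottle_b from where it was at the start of the episode above 0.03 m) and not (distance of can from where it was at the start of the episode above 0.03 m) and not (distance of bowl from where it was at the start of the episode above 0.03 m)); the robot touches nothing.
It fails at once if the blue dock's heat grip or switch is moved by more than 6 mm (value of joint heat_blue below 0.024 m or value of joint heat_blue above 0.036 m or value of joint power_blue below 0.011 m).
It fails at once if a pen is shifted by more than 20 mm (distance of any of pen_red_mid, pen_blue_mid from where it was at the start of the episode above 0.02 m).
It fails at once if another loose thing is shifted by more than 30 mm (distance of any of slice_a, slice_b, bottle_a, bottle_b, can, bowl from where it was at the start of the episode above 0.03 m).
It also fails if it takes over 48 s, if anything falls off the work surface, if the arm or the gripper's body presses on something with over 40 N, if the wrist force passes 120 N, or if a joint passes its speed limit or range.

## Working session

There is one attempt and no reset: what is moved stays moved. The work goes in short steps, Python scripts to look and compute and a tool call to move; the robot and the scene stay as the last step left them, time stands still between calls to the robot, and variables do not carry over. Pictures are saved under pics/ and viewed, at most 10 in all, crops included, and the job is handed in when it is done.

Besides the shell and the picture viewer there is one more tool, called after "Request:" by a JSON object that holds its "method" and its "body", one argument or row to a line. arm_command: Moves the arm, as the interface text tells. Its arguments: {"type":"object","properties":{"rows":{"type":"array"},"grip":{"type":"number"}},"required":["rows"]}

```bash
mkdir -p pics; ls
cat > h.py <<'E'
import numpy as np, cv2
from scipy.spatial.transform import Rotation as R
from station import robot
def snap(n,f):
    s=robot.get_state(); c=robot.camera(n); cv2.imwrite(f,c["pixels"])
    if "T" in c: T=np.array(c["T"])
    else:
        W=np.eye(4); W[:3,:3]=R.from_rotvec(s["ee_rot"]).as_matrix(); W[:3,3]=s["eef_pos"]; T=W@np.array(c["T_tool_cam"])
    K=np.array([c["fx"],c["fy"],c["cx"],c["cy"]]); np.savez(f+".npz",T=T,K=K)
    return c
def px2w(f,u,v,z):
    d=np.load(f+".npz"); T=d["T"]; fx,fy,cx,cy=d["K"]
    r=T[:3,:3]@np.array([(u-cx)/fx,-(v-cy)/fy,-1]); o=T[:3,3]
    return o+r*(z-o[2])/r[2]
E
python3 - <<'E'
from h import *
for n in("top","scene"):
    c=snap(n,f"pics/{n}0.png"); print(n,{k:v for k,v in c.items() if k!="pixels"})
print(robot.get_state())
E
```

```text
pics
top {'fx': 550.0757249052397, 'fy': 550.0757249052397, 'cx': 324.66826547686384, 'cy': 242.01258419023006, 'T': array([[-0.01252094,  0.97660647, -0.21466958,  0.2725431 ],
       [-0.99992013, -0.01185978,  0.00436764, -0.01749151],
       [ 0.00171954,  0.21470713,  0.97667696,  1.33309165],
       [ 0.        ,  0.        ,  0.        ,  1.        ]])}
scene {'fx': 617.0638584116704, 'fy': 617.0638584116704, 'cx': 320.82931213419994, 'cy': 227.48220290564396, 'T': array([[-0.84753514, -0.27959648,  0.45112082,  1.24346165],
       [ 0.53035093, -0.47867002,  0.6997163 ,  1.10496123],
       [ 0.0202998 ,  0.8322865 ,  0.55397392,  0.96394987],
       [ 0.        ,  0.        ,  0.        ,  1.        ]])}
{'t': 0.1, 'joint_pos': array([-1.24370357,  0.60003375, -0.00253264,  1.59999626,  0.00180103,
        0.94292238, -0.07981388]), 'joint_vel': array([-7.58435041e-04,  2.19701698e-04,  4.91553651e-04,  5.30494521e-05,
       -4.17862187e-04,  4.18402091e-04, -2.00915342e-03]), 'tau': array([ 4.82489282e-03, -7.66556311e+01,  1.50211718e+00, -2.52939177e+01,
       -5.22801548e-02,  1.35599670e-02,  5.10337748e-05]), 'eef_pos': array([0.28470404, 0.6662729 , 0.19227388]), 'ee_rot': array([-6.29891934e-01, -3.07765489e+00,  2.12135635e-03]), 'force': array([ 0.66852164, -0.26093709,  1.17210081]), 'wrist_torque': array([ 0.04618573,  0.07045476, -0.0540381 ]), 'gripper_force': 0.0, 'gripper_width': 0.0931446683019561}
```

View pics/top0.png

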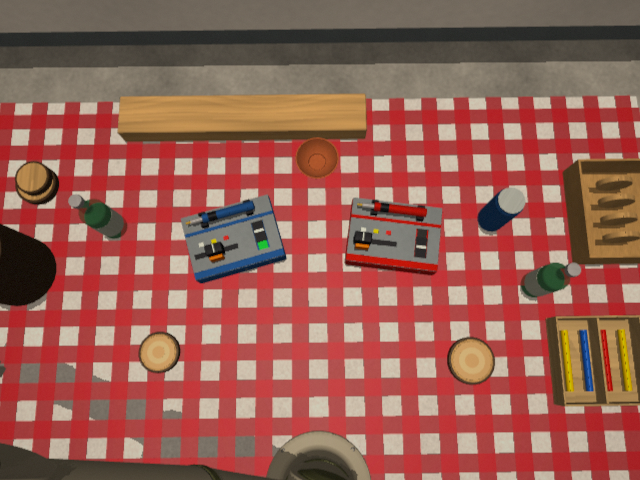

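View pics/scene0.png

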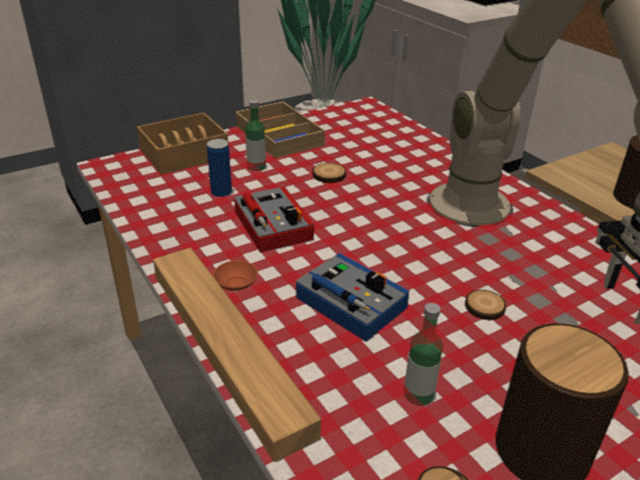

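The top view shows the red dock at about (394,235), with its grip at (362,240) and its switch at (421,243). The blue dock is at (235,240). The scene view shows no obstacles between the arm and the red dock, apart from the blue dock. I'll enlarge the red dock.

Run:
```python
from h import *
i=cv2.imread("pics/top0.png")[190:280,335:455]
cv2.imwrite("pics/c1.png",cv2.resize(i,None,fx=6,fy=6,interpolation=cv2.INTER_CUBIC))
```

```text
(no output)
```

View pics/c1.png

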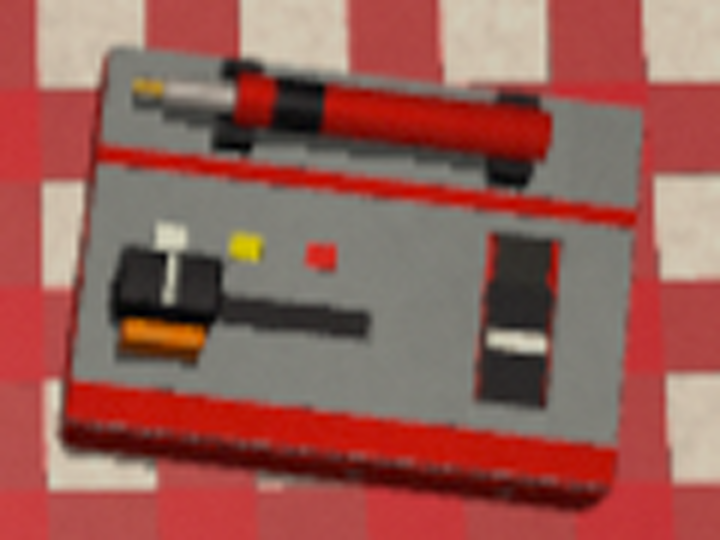

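The crop shows the red grip top at about (168,285), the orange tab at (160,340) and the ridge at (515,341). The panel's back corners are at (110,48) and (643,108).

```bash
cat >> h.py <<'E'
def tool(p):  # world pt -> tool coords
    s=robot.get_state(); return R.from_rotvec(s["ee_rot"]).as_matrix().T@(np.array(p)-s["eef_pos"])
E
python3 - <<'E'
from h import *
f="pics/top0.png"
P=lambda x,y,z:px2w(f,335+(x+.5)/6-.5,190+(y+.5)/6-.5,z)
bl,br=P(108,48,.055),P(645,108,.055)
fl,fr=P(66,418,.055),P(612,478,.055)
print(bl,br,fl,fr,np.linalg.norm(bl-br),np.linalg.norm(fl-fr),np.linalg.norm(bl-fl),np.linalg.norm(br-fr))
yv=(bl-br)+(fl-fr); yv/=np.linalg.norm(yv); yaw=np.arctan2(-yv[0],yv[1]); xv=np.array([yv[1],-yv[0],0])
c=(bl+br+fl+fr)/4; print("yaw",yaw,"c",c)
def D(p): d=p-c; return np.round([d@xv,d@yv],4)
for n,q in dict(ridge=(515,341,.062),white=(171,236,.055),yellow=(246,248,.055),redm=(321,257,.055),griptop=(170,277,.094)).items():
    p=P(*q); print(n,p,D(p))
g=c+(-.025)*xv+.075*yv; print("grip pred",g)
print(robot.get_state()["eef_pos"], R.from_rotvec(robot.get_state()["ee_rot"]).as_matrix())
d=robot.camera("wrist"); print(d["T_tool_cam"],d["fx"])
E
```

```text
[ 0.6628186  -0.09219749  0.055     ] [ 0.63507951 -0.30758334  0.055     ] [ 0.5111636  -0.07210049  0.055     ] [ 0.48461519 -0.28583481  0.055     ] 0.2171647346211147 0.21537682173571163 0.15298081068904051 0.15202799435993514
yaw -0.12584038523663613 c [ 0.57341922 -0.18942903  0.055     ]
ridge [ 0.53852473 -0.24923206  0.062     ] [-0.0271 -0.0637]
white [ 0.58441466 -0.11548237  0.055     ] [0.0016 0.0747]
yellow [ 0.57913462 -0.14522299  0.055     ] [0.0001 0.0446]
redm [ 0.57508945 -0.17496403  0.055     ] [-0.0002  0.0146]
griptop [ 0.55864287 -0.1116593   0.094     ] [-0.0244  0.0753]
grip pred [ 0.55803005 -0.11188438  0.055     ]
[0.28470404 0.6662729  0.19227388] [[-9.19591685e-01  3.92875257e-01 -4.07458247e-04]
 [ 3.92875445e-01  9.19590783e-01 -1.29516019e-03]
 [-1.34141542e-04 -1.35109888e-03 -9.99999078e-01]]
[[ 3.69441863e-04  9.70217766e-01  2.42234082e-01  6.72677610e-02]
 [ 9.99999055e-01 -3.77466648e-05 -1.37395624e-03  6.33184144e-04]
 [-1.32389323e-03  2.42234361e-01 -9.70216863e-01 -1.91664556e-01]
 [ 0.00000000e+00  0.00000000e+00  0.00000000e+00  1.00000000e+00]] 399.38622332558583
```

The sizes and features agree: edges measure 215 and 153 mm against 220 and 160, and the ridge and marks fall where the description puts them. The yaw is -0.126. I'll lift and turn first.

Request:
{"method": "arm_command", "body": {
  "rows": [
    [[0, 0, -0.13], [0, 0, 0.183]],
    [[0, 0, -0.13], [0, 0, 0.183]],
    [[0, 0, -0.13], [0, 0, 0.183]],
    [[0, 0, 0], [0, 0, 0.183]],
    [[0, 0, 0], [0, 0, 0.183]],
    [[0, 0, 0], [0, 0, 0.183]],
    [[0, 0, 0], [0, 0, 0.183]],
    [[0, 0, 0], [0, 0, 0.183]],
    [[0, 0, 0], [0, 0, 0.183]]
  ],
  "grip": -0.3
}}

```text
t: 1.05
eef_pos: [0.2847, 0.6665, 0.3097]
ee_rot: [2.363, 2.069, -0.001]
force: [1.3, 0.2, 0.5]
gripper_width: 0.0605
gripper_force: 0.0
```

Request:
{"method": "arm_command", "body": {
  "rows": [
    [[-0.13, 0.065, 0], [0, 0, 0]],
    [[-0.13, 0.065, 0], [0, 0, 0]],
    [[-0.13, 0.065, 0], [0, 0, 0]],
    [[-0.13, 0.065, 0], [0, 0, 0]],
    [[-0.13, 0.065, 0], [0, 0, 0]],
    [[-0.13, 0.065, 0], [0, 0, 0]],
    [[-0.13, 0.065, 0], [0, 0, 0]],
    [[-0.13, 0.065, 0], [0, 0, 0]],
    [[-0.13, 0.065, 0], [0, 0, 0]],
    [[-0.13, 0.065, 0], [0, 0, 0]]
  ]
}}

```text
t: 2.05
eef_pos: [0.4292, 0.2534, 0.3101]
ee_rot: [-2.357, -2.077, -0.0]
force: [-0.2, -0.2, 0.3]
gripper_width: 0.0607
gripper_force: 0.0
```

Request:
{"method": "arm_command", "body": {
  "rows": [
    [[-0.144, 0.0735, 0], [0, 0, 0]],
    [[-0.144, 0.0735, 0], [0, 0, 0]],
    [[-0.144, 0.0735, 0], [0, 0, 0]],
    [[-0.144, 0.0735, 0], [0, 0, 0]],
    [[-0.144, 0.0735, 0], [0, 0, 0]],
    [[-0.144, 0.0735, 0], [0, 0, 0]],
    [[-0.144, 0.0735, 0.13], [0, 0, 0]],
    [[-0.144, 0.0735, 0.13], [0, 0, 0]],
    [[0, 0, 0.1], [0, 0, 0]],
    [[0, 0, 0], [0, 0, 0]]
  ]
}}

```text
t: 3.05
eef_pos: [0.5517, -0.0926, 0.214]
ee_rot: [-2.357, -2.071, 0.008]
force: [0.0, 0.5, 0.3]
gripper_width: 0.0607
gripper_force: 0.0
```

Run:
```python
from h import *
snap("wrist","pics/w1.png"); s=robot.get_state(); print(s["eef_pos"],R.from_rotvec(s["ee_rot"]).as_matrix(),s["gripper_width"])
```

```text
[ 0.55277736 -0.09197074  0.21611033] [[ 1.27166725e-01  9.91873210e-01 -4.01980055e-03]
 [ 9.91881242e-01 -1.27167607e-01  3.65692041e-05]
 [-4.74916401e-04 -3.99181515e-03 -9.99991920e-01]] 0.06042122811269526
```

View pics/w1.png

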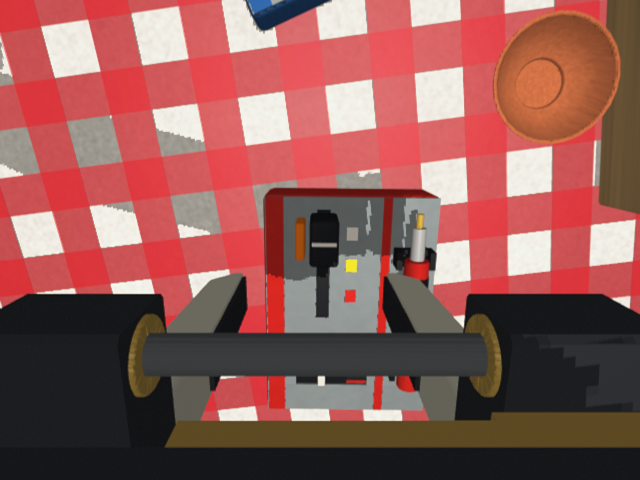

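The wrist view shows the dock edges parallel to the tool axes. The grip block top spans columns 310–338 and rows 211–268, with the white line at row 245. The orange tab's left edge is at column 295, and the ridge is at (321,380).

Run:
```python
from h import *
f="pics/w1.png"
c=np.array([0.57341922,-0.18942903,.055]);a=-.1258
xv=np.array([np.cos(a),np.sin(a),0]);yv=np.array([-np.sin(a),np.cos(a),0])
for n,q in dict(tabfront=(295,240,.088),backtop=(338,240,.094),blockfront=(310,240,.094),line=(323,245,.094),white=(352,234,.055),yellow=(351,266,.055),red=(350,296,.055),bandR=(387,250,.055),dockfrontL=(265,250,.055),dockback=(439,200,.055),ridge=(321,380,.062)).items():
    p=px2w(f,*q); d=p-c; print(n,p.round(4),"dock",np.round([d@xv,d@yv],4),"tool",tool(p).round(4))
```

```text
tabfront [ 0.5331 -0.1044  0.088 ] dock [-0.0507  0.0793] tool [-0.0147 -0.0175  0.1282]
backtop [ 0.568  -0.1073  0.094 ] dock [-0.0157  0.0808] tool [-0.0132  0.0175  0.122 ]
blockfront [ 0.5456 -0.1044  0.094 ] dock [-0.0383  0.0809] tool [-0.0132 -0.0051  0.1221]
line [ 0.5555 -0.1099  0.094 ] dock [-0.0278  0.0767] tool [-0.0174  0.0054  0.1221]
white [ 0.582  -0.1135  0.055 ] dock [-0.001   0.0764] tool [-0.0176  0.0323  0.161 ]
yellow [ 0.5779 -0.1436  0.055 ] dock [-0.0014  0.0461] tool [-0.0479  0.0321  0.161 ]
red [ 0.5738 -0.1729  0.055 ] dock [-0.0017  0.0165] tool [-0.0775  0.0318  0.161 ]
bandR [ 0.612  -0.1325  0.055 ] dock [0.0311 0.0613] tool [-0.0326  0.0645  0.1609]
dockfrontL [ 0.5016 -0.1184  0.055 ] dock [-0.0801  0.0614] tool [-0.0327 -0.0467  0.1613]
dockback [ 0.6613 -0.0925  0.055 ] dock [0.0751 0.1072] tool [0.0133 0.1084 0.1607]
ridge [ 0.5362 -0.2534  0.062 ] dock [-0.0289 -0.0681] tool [-0.1622  0.0047  0.1542]
```

Request:
{"method": "arm_command", "body": {
  "rows": [
    [[-0.0145, 0.001, 0.08], [0, 0, 0]],
    [[-0.0145, 0.001, 0.08], [0, 0, 0]],
    [[-0.0145, 0.001, 0.08], [0, 0, 0]],
    [[-0.0145, 0.001, 0.08], [0, 0, 0]],
    [[0, 0, 0], [0, 0, 0]],
    [[0, 0, 0], [0, 0, 0]]
  ]
}}

```text
t: 3.7
eef_pos: [0.5538, -0.1086, 0.1229]
ee_rot: [2.356, 2.077, 0.002]
force: [-0.2, -0.3, 0.9]
gripper_width: 0.0604
gripper_force: 0.0
```

Run:
```python
from h import *
print("line",tool([0.5555,-0.1099,0.094]),"tabfront",tool([.5331,-.1044,.088]),"back",tool([.568,-.1073,.094]),"low",tool([.5507,-.1094,.064]))
s=robot.get_state();print(s["eef_pos"],R.from_rotvec(s["ee_rot"]).as_matrix())
snap("wrist","pics/w2.png")
```

```text
line [-0.00108186  0.00183535  0.02886666] tabfront [ 0.00156817 -0.0210833   0.0348435 ] back [0.00306219 0.01391164 0.02888177] low [-0.00120232 -0.00302162  0.05886141]
[ 0.55378191 -0.10860811  0.12286524] [[ 1.25159365e-01  9.92136009e-01  1.12858602e-03]
 [ 9.92136511e-01 -1.25159869e-01  3.87258909e-04]
 [ 5.25467185e-04  1.07124231e-03 -9.99999288e-01]]
```

View pics/w2.png

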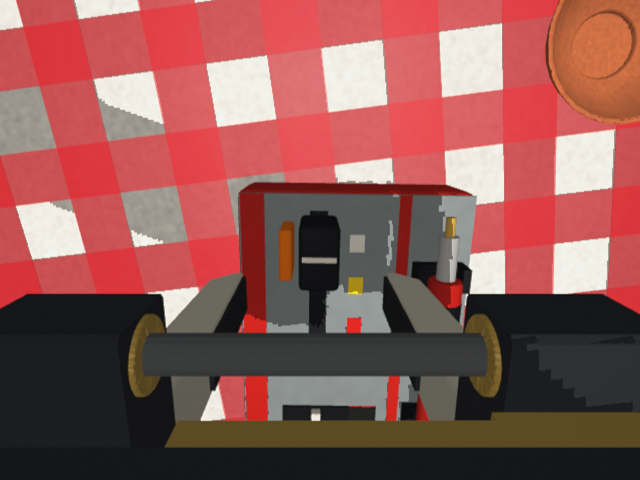

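Now settled, the second wrist view puts the tab front at column 279, the block top at columns 299–340, the white line at (319,260) and the ridge at (315,412).

Run:
```python
from h import *
f="pics/w2.png"
for n,q in dict(tabfront=(279,250,.088),tabback=(293,250,.088),backtop=(340,260,.094),blockfront=(299,260,.094),line=(319.5,260,.094),white=(357.5,243,.055),yellow=(356,286,.055),slotL=(309,310,.055),slotR=(326,310,.055),dockfront=(240,260,.055),dockback=(475,200,.055),ridge=(316,412,.062)).items():
    p=px2w(f,*q); print(n,p.round(4),"tool",tool(p).round(4))
```

```text
tabfront [ 0.5333 -0.1026  0.088 ] tool [ 0.0035 -0.0215  0.0352]
tabback [ 0.5415 -0.1036  0.088 ] tool [ 0.0035 -0.0133  0.0352]
backtop [ 0.5681 -0.1113  0.094 ] tool [-0.0008  0.0141  0.0292]
blockfront [ 0.5446 -0.1083  0.094 ] tool [-0.0008 -0.0095  0.0292]
line [ 0.5564 -0.1098  0.094 ] tool [-0.0008  0.0023  0.0292]
white [ 0.5822 -0.1132  0.055 ] tool [-0.0009  0.0283  0.0683]
yellow [ 0.5782 -0.1437  0.055 ] tool [-0.0317  0.0281  0.0682]
slotL [ 0.5437 -0.1573  0.055 ] tool [-0.0495 -0.0045  0.0682]
slotR [ 0.5555 -0.1588  0.055 ] tool [-0.0495  0.0075  0.0682]
dockfront [ 0.5019 -0.1151  0.055 ] tool [-0.0129 -0.0512  0.0681]
dockback [ 0.6615 -0.0939  0.055 ] tool [0.0282 0.1045 0.0684]
ridge [ 0.5389 -0.2346  0.062 ] tool [-0.1268  0.0005  0.0611]
```

Request:
{"method": "arm_command", "body": {
  "rows": [
    [[-0.003, -0.003, 0.05], [0, 0, 0]],
    [[0, 0, 0.05], [0, 0, 0]],
    [[0, 0, 0.05], [0, 0, 0]],
    [[0, 0, 0.045], [0, 0, 0]],
    [[0, 0, 0], [0, 0, 0]],
    [[0, 0, 0], [0, 0, 0]]
  ]
}}

```text
t: 4.35
eef_pos: [0.5524, -0.1101, 0.0636]
ee_rot: [2.357, 2.076, 0.001]
force: [0.7, -0.2, 0.1]
gripper_width: 0.0605
gripper_force: 0.0
```

Request:
{"method": "arm_command", "body": {
  "rows": [
    [[0, 0, 0], [0, 0, 0]],
    [[0, 0, 0], [0, 0, 0]],
    [[0, 0, 0], [0, 0, 0]],
    [[0, 0, 0], [0, 0, 0]],
    [[0, 0, 0], [0, 0, 0]]
  ],
  "grip": 0.2
}}

```text
t: 4.85
eef_pos: [0.5521, -0.1101, 0.063]
ee_rot: [2.357, 2.076, 0.0]
force: [-0.0, -0.9, 0.3]
gripper_width: 0.0375
gripper_force: 0.0
```

Request:
{"method": "arm_command", "body": {
  "rows": [
    [[0, 0, 0], [0, 0, 0]],
    [[0, 0, 0], [0, 0, 0]],
    [[0, 0, 0], [0, 0, 0]],
    [[0, 0, 0], [0, 0, 0]]
  ],
  "grip": 0.42
}}

```text
t: 5.25
eef_pos: [0.5545, -0.1106, 0.0631]
ee_rot: [2.354, 2.074, 0.003]
force: [6.4, -0.3, -3.9]
gripper_width: 0.027
gripper_force: 3.2
```

Run:
```python
from h import *
c=snap("wrist","pics/w3.png"); s=robot.get_state(); print(s["eef_pos"],s["force"],s["gripper_width"],s["gripper_force"],s["wrist_torque"])
a=c["pixels"][180:480,160:480]; b=robot.camera("scene")["pixels"][170:260,220:330]
cv2.imwrite("pics/c3.png",np.hstack([cv2.resize(a,(400,375)),cv2.resize(b,(400,375))]))
```

```text
[ 0.55452395 -0.11060305  0.06314637] [ 6.15387696 -0.25954312 -3.72585496] 0.027220113350470126 3.1910573691129684 [-0.19716864 -1.28191735 -0.03597345]
```

View pics/c3.png

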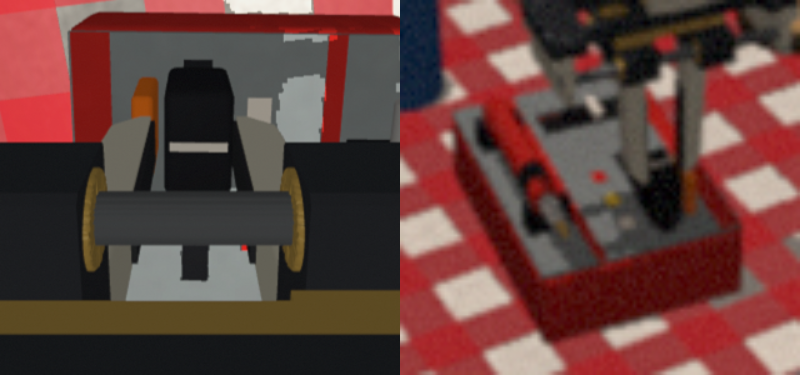

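Only the front finger is bearing, with about 6 N on the tab. I'll close further so both fingers clamp.

Request:
{"method": "arm_command", "body": {
  "rows": [
    [[0, 0, 0], [0, 0, 0]],
    [[0, 0, 0], [0, 0, 0]],
    [[0, 0, 0], [0, 0, 0]],
    [[0, 0, 0], [0, 0, 0]]
  ],
  "grip": 0.6
}}

```text
t: 5.75
eef_pos: [0.556, -0.1108, 0.0633]
ee_rot: [2.353, 2.073, 0.005]
force: [9.8, -1.7, -7.5]
gripper_width: 0.0235
gripper_force: 30.0
```

Run:
```python
from h import *
c=snap("wrist","pics/w4.png"); a=c["pixels"][200:440,230:410]
cv2.imwrite("pics/c4.png",cv2.resize(a,(450,600),interpolation=cv2.INTER_CUBIC))
s=robot.get_state(); print(s["eef_pos"],s["force"],s["gripper_width"],s["gripper_force"],R.from_rotvec(s["ee_rot"]).as_matrix()[:,2])
```

```text
[ 0.55598575 -0.11079786  0.0632694 ] [10.07113507 -0.91103365 -7.07267488] 0.023645429654907135 29.98955011367798 [ 0.00645891 -0.00214571 -0.99997684]
```

View pics/c4.png

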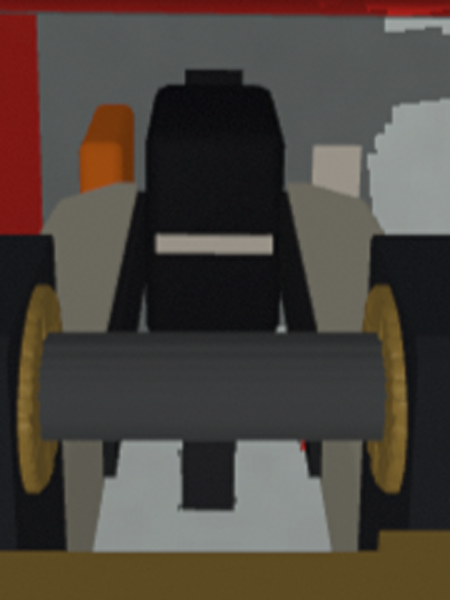

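Run:
```python
from h import *
f="pics/w4.png"
for n,u,v,z in [("tab corner L",80,142,.088),("tab corner R",122,142,.088),("tab far L",97,105,.088),("tab far R",133,105,.088),("blk L",147,240,.094),("blk R",281,240,.094),("line",214,244,.094),("white",336,172,.055)]:
    p=px2w(f,230+u/2.5,200+v/2.5,z); print(n,p.round(4),"tool",tool(p).round(4))
```

```text
tab corner L [ 0.5351 -0.0908  0.088 ] tool [ 0.0172 -0.0231 -0.0249]
tab corner R [ 0.5423 -0.0917  0.088 ] tool [ 0.0172 -0.0158 -0.0249]
tab far L [ 0.539  -0.0845  0.088 ] tool [ 0.0239 -0.0199 -0.0249]
tab far R [ 0.5452 -0.0853  0.088 ] tool [ 0.0239 -0.0137 -0.0249]
blk L [ 0.5448 -0.1079  0.094 ] tool [ 0.0014 -0.0113 -0.0308]
blk R [ 0.5677 -0.1109  0.094 ] tool [ 0.0013  0.0118 -0.0307]
line [ 0.5561 -0.1102  0.094 ] tool [ 0.0006  0.0003 -0.0307]
white [ 0.582  -0.1135  0.055 ] tool [0.0006 0.0261 0.0084]
```

Run:
```python
from h import *
c=snap("scene","pics/s5.png"); b=c["pixels"][165:235,265:325]
T=np.linalg.inv(np.array(c["T"])); 
def pr(p):
    q=T@np.append(p,1); return np.array([c["cx"]+c["fx"]*q[0]/-q[2]-265, c["cy"]-c["fy"]*q[1]/-q[2]-165])*8
s=robot.get_state(); Rm=R.from_rotvec(s["ee_rot"]).as_matrix()
b=cv2.resize(b,None,fx=8,fy=8,interpolation=cv2.INTER_CUBIC)
for n,l,col in [("backpad",(.0075,.0118,0),(0,255,0)),("frontpad",(.0075,-.0118,0),(255,255,0)),("front up25",(.0075,-.0118,-.025),(255,0,255)),("tab top L",(.017,-.023,-.025),(0,255,255))]:
    q=pr(s["eef_pos"]+Rm@np.array(l)); print(n,q); cv2.circle(b,tuple(int(x) for x in q),3,col,-1)
cv2.imwrite("pics/c5.png",b)
```

```text
backpad [183.39540171 445.33316022]
frontpad [248.50091349 430.75861361]
front up25 [248.85795306 367.66507295]
tab top L [291.03186586 374.89868704]
```

View pics/c5.png

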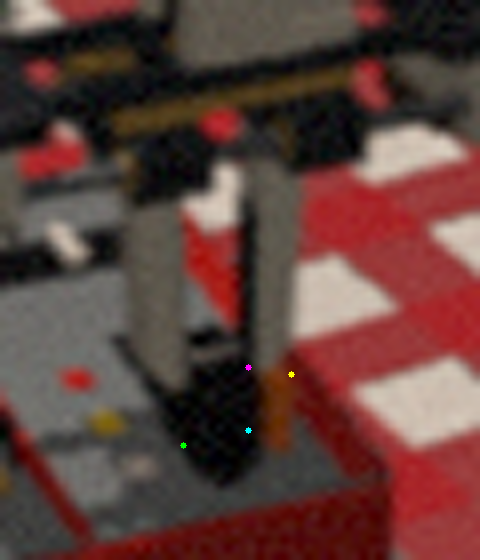

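Run:
```python
from h import *
c=robot.camera("wrist"); T=np.linalg.inv(np.array(c["T_tool_cam"]))
for y in(-.0118,-.029):
  for z in(0,-.01,-.02,-.03,-.04):
    q=T@np.array([.0075,y,z,1]); print(y,z,(np.array([c["cx"]+c["fx"]*q[0]/-q[2],c["cy"]-c["fy"]*q[1]/-q[2]])).round(0), "crop",((np.array([c["cx"]+c["fx"]*q[0]/-q[2]-230,c["cy"]-c["fy"]*q[1]/-q[2]-200]))*2.5).round(0))
```

```text
-0.0118 0 [291. 261.] crop [154. 153.]
-0.0118 -0.01 [290. 267.] crop [151. 168.]
-0.0118 -0.02 [289. 274.] crop [147. 186.]
-0.0118 -0.03 [288. 282.] crop [144. 205.]
-0.0118 -0.04 [286. 291.] crop [140. 227.]
-0.029 0 [257. 261.] crop [ 68. 153.]
-0.029 -0.01 [254. 267.] crop [ 61. 168.]
-0.029 -0.02 [251. 274.] crop [ 53. 186.]
-0.029 -0.03 [247. 282.] crop [ 44. 205.]
-0.029 -0.04 [243. 291.] crop [ 34. 227.]
```

The wrist and scene views both show the fingertips ending about 22 mm above the reported TCP, so the front finger went over the tab and clamped only the block's top. I'll open, then descend further while watching the force.

Request:
{"method": "arm_command", "body": {
  "rows": [
    [[0, 0, 0], [0, 0, 0]],
    [[0, 0, 0], [0, 0, 0]],
    [[0, 0, 0], [0, 0, 0]],
    [[0, 0, 0], [0, 0, 0]],
    [[0, 0, 0], [0, 0, 0]]
  ],
  "grip": -0.3
}}

```text
t: 6.4
eef_pos: [0.5516, -0.1101, 0.0628]
ee_rot: [-2.357, -2.076, 0.0]
force: [-0.8, 1.0, 0.4]
gripper_width: 0.0579
gripper_force: 0.0
```

Request:
{"method": "arm_command", "body": {
  "rows": [
    [[0, 0, 0.02], [0, 0, 0]],
    [[0, 0, 0], [0, 0, 0]],
    [[0, 0, 0], [0, 0, 0]]
  ]
}}

```text
t: 6.7
eef_pos: [0.5518, -0.1102, 0.0566]
ee_rot: [-2.357, -2.076, 0.001]
force: [0.2, -0.6, -0.4]
gripper_width: 0.0603
gripper_force: 0.0
```

Request:
{"method": "arm_command", "body": {
  "rows": [
    [[0, 0, 0.02], [0, 0, 0]],
    [[0, 0, 0], [0, 0, 0]],
    [[0, 0, 0], [0, 0, 0]]
  ]
}}

```text
t: 7.0
eef_pos: [0.5518, -0.1102, 0.0506]
ee_rot: [-2.357, -2.076, 0.0]
force: [-0.6, -0.1, -0.1]
gripper_width: 0.0606
gripper_force: 0.0
```

The TCP is now 4 mm below panel level with no contact, which confirms the offset. I'll go on down to about 0.041.

Request:
{"method": "arm_command", "body": {
  "rows": [
    [[0, 0, 0.016], [0, 0, 0]],
    [[0, 0, 0.016], [0, 0, 0]],
    [[0, 0, 0], [0, 0, 0]],
    [[0, 0, 0], [0, 0, 0]]
  ]
}}

```text
t: 7.4
eef_pos: [0.5518, -0.1102, 0.0411]
ee_rot: [-2.357, -2.076, 0.0]
force: [-0.4, -0.1, -0.8]
gripper_width: 0.0605
gripper_force: 0.0
```

Request:
{"method": "arm_command", "body": {
  "rows": [
    [[0, 0, 0], [0, 0, 0]],
    [[0, 0, 0], [0, 0, 0]],
    [[0, 0, 0], [0, 0, 0]],
    [[0, 0, 0], [0, 0, 0]],
    [[0, 0, 0], [0, 0, 0]]
  ],
  "grip": 0.28
}}

```text
t: 7.9
eef_pos: [0.5513, -0.1101, 0.0413]
ee_rot: [-2.357, -2.076, 0.001]
force: [-2.3, 0.2, 1.1]
gripper_width: 0.0338
gripper_force: 2.9
```

Request:
{"method": "arm_command", "body": {
  "rows": [
    [[0, 0, 0], [0, 0, 0]],
    [[0, 0, 0], [0, 0, 0]],
    [[0, 0, 0], [0, 0, 0]],
    [[0, 0, 0], [0, 0, 0]]
  ],
  "grip": 0.6
}}

```text
t: 8.3
eef_pos: [0.5533, -0.1103, 0.0414]
ee_rot: [2.356, 2.075, 0.002]
force: [5.9, -0.2, -4.0]
gripper_width: 0.0293
gripper_force: 29.9
```

The opening is 29.3 mm, so the tab is fully squeezed. Now I'll slide 30 mm along tool -x.

Request:
{"method": "arm_command", "body": {
  "rows": [
    [[0, 0.006, 0], [0, 0, 0]],
    [[-0.017, 0, 0], [0, 0, 0]],
    [[-0.017, 0, 0], [0, 0, 0]],
    [[-0.017, 0, 0], [0, 0, 0]],
    [[-0.017, 0, 0], [0, 0, 0]],
    [[-0.017, 0, 0], [0, 0, 0]],
    [[-0.017, 0, 0], [0, 0, 0]],
    [[0, 0, 0], [0, 0, 0]],
    [[0, 0, 0], [0, 0, 0]],
    [[0, 0, 0], [0, 0, 0]]
  ]
}}

```text
t: 9.3
eef_pos: [0.549, -0.1409, 0.0413]
ee_rot: [-2.357, -2.075, 0.001]
force: [-2.4, 2.6, 6.0]
gripper_width: 0.0293
gripper_force: 30.0
```

It travelled 30.9 mm. Now I'll release, lift clear and check.

Request:
{"method": "arm_command", "body": {
  "rows": [
    [[0, 0, 0], [0, 0, 0]],
    [[0, 0, 0], [0, 0, 0]],
    [[0, 0, 0], [0, 0, 0]],
    [[0, 0, 0], [0, 0, 0]],
    [[0, 0, -0.13], [0, 0, 0]],
    [[0, 0, -0.13], [0, 0, 0]],
    [[0, 0, 0], [0, 0, 0]],
    [[0, 0, 0], [0, 0, 0]]
  ],
  "grip": -0.3
}}

```text
t: 10.1
eef_pos: [0.5509, -0.1408, 0.12]
ee_rot: [2.355, 2.076, 0.003]
force: [-0.2, -0.5, -1.3]
gripper_width: 0.0604
gripper_force: 0.0
```

Run:
```python
from h import *
c=snap("wrist","pics/w6.png"); cv2.imwrite("pics/c6.png",cv2.resize(c["pixels"][170:480,200:500],(580,600)))
print(robot.get_state()["eef_pos"])
for n,p in dict(ridge1=[.5389,-.2346,.062],ridge_top=[.5385,-.2492,.062]).items(): print(n,tool(p))
```

```text
[ 0.55018263 -0.14054375  0.11908997]
ridge1 [-0.0947298   0.00058743  0.05708817]
ridge_top [-0.10926426  0.00202599  0.05708892]
```

View pics/c6.png

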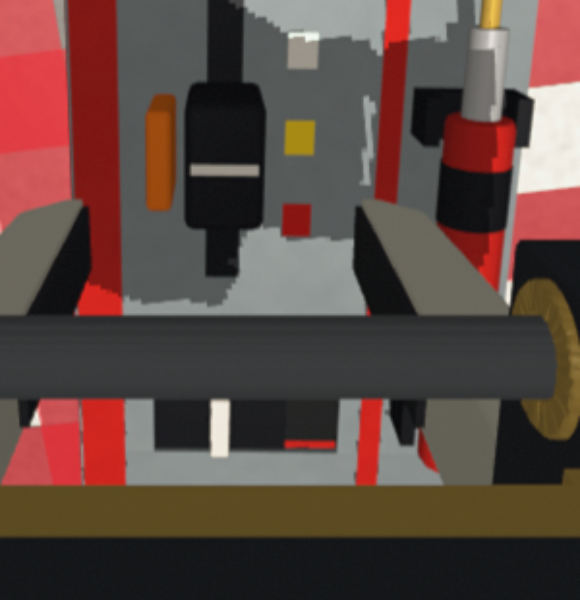

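The grip line sits at the yellow mark with the same line-to-mark offset as before, and the tab is out (columns 147–175, gap visible). The ridge is at crop columns 210–230, with its far end at row 458.

Run:
```python
from h import *
f="pics/w6.png"
for n,u,v,z in [("tabL",147,150,.088),("tabR",173,150,.088),("blkL",185,170,.094),("blkR",264,170,.094),("line",225,170,.094),("yellow",299,138,.055),("ridge end L",210,458,.062),("ridge end R",230,458,.062),("plate front",154,440,.055),("plateR",337,450,.055),("dock front",82,440,.055)]:
    p=px2w(f,200+u*300/580,170+v*310/600,z); print(n,p.round(4),"tool",tool(p).round(4))
s=robot.get_state(); print(s["eef_pos"],R.from_rotvec(s["ee_rot"]).as_matrix())
```

```text
tabL [ 0.5294 -0.1323  0.088 ] tool [ 0.0055 -0.0217  0.0311]
tabR [ 0.5371 -0.1333  0.088 ] tool [ 0.0055 -0.0139  0.0311]
blkL [ 0.5404 -0.1382  0.094 ] tool [ 0.0011 -0.0101  0.0251]
blkR [ 0.5634 -0.1411  0.094 ] tool [0.0011 0.0132 0.0251]
line [ 0.552  -0.1397  0.094 ] tool [0.0011 0.0017 0.0251]
yellow [ 0.5775 -0.1433  0.055 ] tool [0.0007 0.0274 0.0641]
ridge end L [ 0.5316 -0.2597  0.062 ] tool [-0.1205 -0.0035  0.0571]
ridge end R [ 0.539  -0.2606  0.062 ] tool [-0.1205  0.004   0.0571]
plate front [ 0.5108 -0.2543  0.055 ] tool [-0.1178 -0.0248  0.0641]
plateR [ 0.5795 -0.2676  0.055 ] tool [-0.1223  0.045   0.0641]
dock front [ 0.4836 -0.2508  0.055 ] tool [-0.1178 -0.0522  0.064 ]
[ 0.55018263 -0.14054375  0.11908997] [[ 1.25711457e-01  9.92066558e-01  7.57072009e-04]
 [ 9.92066847e-01 -1.25711438e-01 -7.18923870e-05]
 [ 2.38505784e-05  7.60103738e-04 -9.99999711e-01]]
```

Request:
{"method": "arm_command", "body": {
  "rows": [
    [[-0.0904, -0.0225, 0], [0, 0, 0]],
    [[-0.0904, -0.0225, 0], [0, 0, 0]],
    [[-0.0904, -0.0225, 0], [0, 0, 0]],
    [[-0.0904, -0.0225, 0], [0, 0, 0]],
    [[0, 0, 0], [0, 0, 0]],
    [[0, 0, 0], [0, 0, 0]],
    [[0, 0, 0], [0, 0, 0]],
    [[0, 0, 0], [0, 0, 0]]
  ],
  "grip": 1
}}

```text
t: 10.95
eef_pos: [0.5098, -0.2437, 0.1188]
ee_rot: [-2.355, -2.078, 0.0]
force: [-0.3, -0.2, 0.4]
gripper_width: 0.0026
gripper_force: 0.0
```

Run:
```python
from h import *
s=robot.get_state(); print(s["gripper_width"],s["eef_pos"]); print(tool([.5316,-.2597,.062]),tool([.539,-.2606,.062]))
c=snap("wrist","pics/w7.png"); cv2.imwrite("pics/c7.png",cv2.resize(c["pixels"][200:480,180:460],(600,600)))
```

```text
0.002578288388591908 [ 0.50980278 -0.24371343  0.11877793]
[-0.0131785   0.02365333  0.05675623] [-0.01315046  0.0311078   0.05675154]
```

View pics/c7.png

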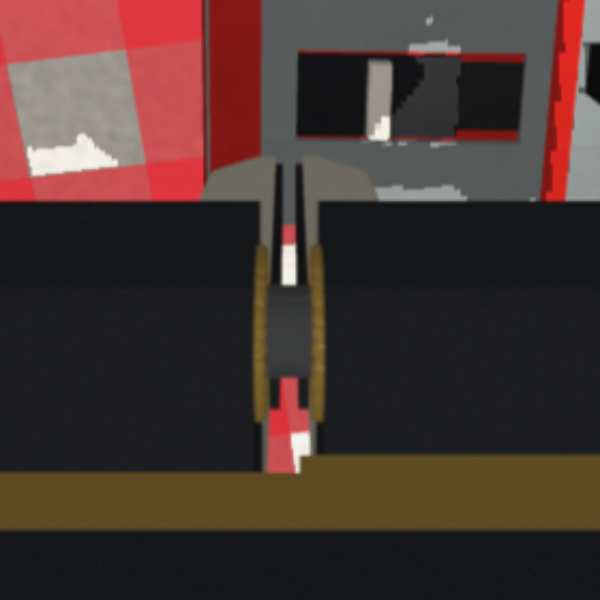

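The fingers are shut, with tips at crop rows 158–200. The ridge is to the right, ahead of the fingers, at crop columns 367–392 and rows 60–138. The plate recess is in line with it.

Run:
```python
from h import *
f="pics/w7.png"
for n,u,v,z in [("ridge front",367,80,.062),("ridge back",392,80,.062),("ridge +y end",380,60,.062),("ridge -y end",380,138,.062),("fingertip outer",360,165,.140),("fingertip outer2",375,195,.145),("fingertip inner",303,157,.140),("fingertip Louter",210,175,.140)]:
    print(n,tool(px2w(f,180+u*280/600,200+v*280/600,z)).round(4))
```

```text
ridge front [0.0058 0.0233 0.0569]
ridge back [0.0058 0.0308 0.0569]
ridge +y end [0.0119 0.0271 0.0569]
ridge -y end [-0.0124  0.0277  0.0569]
fingertip outer [ 0.0067  0.0148 -0.0211]
fingertip outer2 [ 0.002   0.0176 -0.0261]
fingertip inner [ 0.0085  0.0028 -0.0211]
fingertip Louter [ 0.0045 -0.0168 -0.0211]
```

Request:
{"method": "arm_command", "body": {
  "rows": [
    [[0, 0, 0.08], [0, 0, 0]],
    [[0, 0, 0.08], [0, 0, 0]],
    [[0, 0, 0.07], [0, 0, 0]],
    [[0, 0, 0.03], [0, 0, 0]],
    [[0, 0, 0], [0, 0, 0]],
    [[0, 0, 0], [0, 0, 0]],
    [[0, 0, 0], [0, 0, 0]]
  ]
}}

```text
t: 11.7
eef_pos: [0.51, -0.2451, 0.0422]
ee_rot: [2.356, 2.076, 0.001]
force: [-0.5, -0.1, -0.2]
gripper_width: 0.0006
gripper_force: 0.0
```

Request:
{"method": "arm_command", "body": {
  "rows": [
    [[0, 0, 0.008], [0, 0, 0]],
    [[0, 0, 0], [0, 0, 0]],
    [[0, 0, 0], [0, 0, 0]]
  ]
}}

```text
t: 12.0
eef_pos: [0.5096, -0.2449, 0.0391]
ee_rot: [2.357, 2.076, 0.0]
force: [0.3, -0.1, 0.3]
gripper_width: 0.0006
gripper_force: 0.0
```

Request:
{"method": "arm_command", "body": {
  "rows": [
    [[0, 0, 0.005], [0, 0, 0]],
    [[0, 0, 0.005], [0, 0, 0]],
    [[0, 0, 0], [0, 0, 0]],
    [[0, 0, 0], [0, 0, 0]]
  ]
}}

```text
t: 12.4
eef_pos: [0.5094, -0.2449, 0.0358]
ee_rot: [-2.357, -2.076, 0.0]
force: [-0.2, 0.4, -1.9]
gripper_width: 0.0007
gripper_force: 0.0
```

Request:
{"method": "arm_command", "body": {
  "rows": [
    [[0, 0, 0.005], [0, 0, 0]],
    [[0, 0, 0], [0, 0, 0]],
    [[0, 0, 0], [0, 0, 0]]
  ]
}}

```text
t: 12.7
eef_pos: [0.5094, -0.2449, 0.0343]
ee_rot: [-2.357, -2.077, 0.0]
force: [-0.6, -0.6, -0.3]
gripper_width: 0.0007
gripper_force: 0.0
```

Request:
{"method": "arm_command", "body": {
  "rows": [
    [[0, 0, 0.005], [0, 0, 0]],
    [[0, 0, 0], [0, 0, 0]],
    [[0, 0, 0], [0, 0, 0]]
  ]
}}

```text
t: 13.0
eef_pos: [0.5094, -0.2449, 0.0328]
ee_rot: [-2.357, -2.076, 0.0]
force: [0.3, 0.8, -0.3]
gripper_width: 0.001
gripper_force: 0.0
```

Request:
{"method": "arm_command", "body": {
  "rows": [
    [[0, 0, 0.005], [0, 0, 0]],
    [[0, 0, 0], [0, 0, 0]],
    [[0, 0, 0], [0, 0, 0]]
  ]
}}

```text
t: 13.3
eef_pos: [0.5094, -0.2449, 0.0313]
ee_rot: [-2.357, -2.076, -0.0]
force: [0.6, -0.4, -0.3]
gripper_width: 0.0003
gripper_force: 0.0
```

Request:
{"method": "arm_command", "body": {
  "rows": [
    [[0, 0, 0.005], [0, 0, 0]],
    [[0, 0, 0], [0, 0, 0]],
    [[0, 0, 0], [0, 0, 0]]
  ]
}}

```text
t: 13.6
eef_pos: [0.5095, -0.245, 0.0299]
ee_rot: [2.357, 2.076, 0.0]
force: [0.4, -0.2, 1.1]
gripper_width: 0.0004
gripper_force: 0.1
```

Request:
{"method": "arm_command", "body": {
  "rows": [
    [[0, 0, 0.005], [0, 0, 0]],
    [[0, 0, 0], [0, 0, 0]],
    [[0, 0, 0], [0, 0, 0]]
  ]
}}

```text
t: 13.9
eef_pos: [0.5096, -0.245, 0.0297]
ee_rot: [2.357, 2.076, 0.002]
force: [-3.6, 1.9, 18.9]
gripper_width: 0.0009
gripper_force: 9.5
```

The tips touch the panel at TCP z 0.0297. I'll raise 3 mm on the command and push backwards.

Request:
{"method": "arm_command", "body": {
  "rows": [
    [[0, 0, -0.01], [0, 0, 0]],
    [[0, 0, 0], [0, 0, 0]],
    [[0, 0.01, 0], [0, 0, 0]],
    [[0, 0.01, 0], [0, 0, 0]],
    [[0, 0.01, 0], [0, 0, 0]],
    [[0, 0.01, 0], [0, 0, 0]],
    [[0, 0, 0], [0, 0, 0]]
  ]
}}

```text
t: 14.6
eef_pos: [0.5219, -0.2464, 0.0312]
ee_rot: [2.357, 2.077, 0.0]
force: [0.1, 1.3, 0.7]
gripper_width: 0.0005
gripper_force: 0.0
```

Request:
{"method": "arm_command", "body": {
  "rows": [
    [[0, 0.012, 0], [0, 0, 0]],
    [[0, 0.012, 0], [0, 0, 0]],
    [[0, 0.012, 0], [0, 0, 0]],
    [[0, 0.012, 0], [0, 0, 0]],
    [[0, 0, 0], [0, 0, 0]],
    [[0, 0, 0], [0, 0, 0]]
  ]
}}

```text
t: 15.2
eef_pos: [0.5362, -0.2483, 0.0314]
ee_rot: [2.357, 2.076, 0.001]
force: [-0.1, 0.5, 0.4]
gripper_width: -0.0002
gripper_force: 0.0
```

Request:
{"method": "arm_command", "body": {
  "rows": [
    [[0, 0.008, 0], [0, 0, 0]],
    [[0, 0, 0], [0, 0, 0]],
    [[0, 0, 0], [0, 0, 0]]
  ]
}}

```text
t: 15.5
eef_pos: [0.5382, -0.2486, 0.0314]
ee_rot: [2.357, 2.077, 0.0]
force: [-0.2, 0.5, -0.5]
gripper_width: 0.0003
gripper_force: 0.0
```

Request:
{"method": "arm_command", "body": {
  "rows": [
    [[0, 0.008, 0], [0, 0, 0]],
    [[0, 0, 0], [0, 0, 0]],
    [[0, 0, 0], [0, 0, 0]]
  ]
}}

```text
t: 15.8
eef_pos: [0.5405, -0.2489, 0.0314]
ee_rot: [2.357, 2.076, 0.0]
force: [-0.1, -0.3, -1.4]
gripper_width: 0.0008
gripper_force: 0.0
```

Run:
```python
from h import *
c0=px2w("pics/w6.png",200+220*300/580,170+458*310/600,.062)
a=-.126; xv=np.array([np.cos(a),np.sin(a),0]);yv=np.array([-np.sin(a),np.cos(a),0])
for n in("wrist","scene","top"):
    f=f"pics/{n}8.png"; c=snap(n,f); im=c["pixels"]
    g=(im[...,1].astype(int)>im[...,2]+50)&(im[...,1].astype(int)>im[...,0]+50)
    w=(im.min(2)>140)
    for nm,m,z in(("green",g,.055),("white",w,.062)):
        P=[]
        for v,u in np.argwhere(m):
            p=px2w(f,u,v,z)-c0; q=(p@xv*1000,p@yv*1000)
            if -30<q[0]<45 and -4<q[1]<30: P.append(q)
        P=np.array(P); print(n,nm,len(P),(P.min(0).round(1),P.max(0).round(1),P.mean(0).round(1)) if len(P) else "")
```

```text
wrist green 868 (array([-24.8,  11.7]), array([-5.1, 23.5]), array([-17. ,  18.4]))
wrist white 136 (array([17.3, 15. ]), array([44.9, 29.8]), array([32.9, 24. ]))
scene green 10 (array([-19.6,   9.7]), array([-9.6, 22.4]), array([-15.2,  16.5]))
scene white 0 
top green 0 
top white 0
```

The green field measures 20 mm, so the switch is at its stop. I'll back off, lift and withdraw.

Request:
{"method": "arm_command", "body": {
  "rows": [
    [[0, -0.02, 0], [0, 0, 0]],
    [[0, -0.02, -0.02], [0, 0, 0]],
    [[0, 0, -0.13], [0, 0, 0]],
    [[0, 0, -0.15], [0, 0, 0]],
    [[0, 0, -0.15], [0, 0, 0]],
    [[0, 0, -0.15], [0, 0, 0]],
    [[0, -0.1, -0.1], [0, 0, 0]],
    [[0, -0.1, 0], [0, 0, 0]],
    [[0, 0, 0], [0, 0, 0]],
    [[0, 0, 0], [0, 0, 0]]
  ]
}}

```text
t: 16.95
eef_pos: [0.4685, -0.2395, 0.2419]
ee_rot: [2.358, 2.076, 0.002]
force: [0.2, 0.8, -0.1]
gripper_width: 0.0006
gripper_force: 0.0
```

Run:
```python
from h import *
s=robot.get_state(); print(s["eef_pos"],s["force"])
c0=px2w("pics/w6.png",200+220*300/580,170+458*310/600,.062)
a=-.126; xv=np.array([np.cos(a),np.sin(a),0]);yv=np.array([-np.sin(a),np.cos(a),0])
import cv2
for n in("wrist","scene","top"):
    f=f"pics/{n}9.png"; c=snap(n,f); im=c["pixels"].astype(int)
    g=(im[...,1]>im[...,2]+50)&(im[...,1]>im[...,0]+50); w=im.min(2)>150
    o=(im[...,2]>im[...,1]+50)&(im[...,1]>im[...,0]+35)
    for nm,m,z,r in(("green",g,.055,(-30,45,-4,30)),("white",w,.062,(-30,45,0,26)),("orange",o,.08,(-40,0,60,160))):
        P=np.array([(p@xv*1000,p@yv*1000) for v,u in np.argwhere(m) for p in [px2w(f,u,v,z)-c0]]).reshape(-1,2)
        P=P[(P[:,0]>r[0])&(P[:,0]<r[1])&(P[:,1]>r[2])&(P[:,1]<r[3])]
        print(n,nm,len(P),*((P.min(0).round(1),P.max(0).round(1),P.mean(0).round(1)) if len(P) else ""))
d=cv2.absdiff(cv2.imread("pics/top0.png"),cv2.imread("pics/top9.png")).max(2); 
k,l,st,ct=cv2.connectedComponentsWithStats((cv2.blur(d,(3,3))>40).astype(np.uint8)); print([(st[i].tolist()) for i in range(1,k) if st[i,4]>8])
```

```text
[ 0.46849122 -0.23951752  0.24194865] [ 0.23945152  0.76562043 -0.05121299]
wrist green 454 [-25.2   2.6] [-5.3 23.1] [-15.2  12.8]
wrist white 343 [-30.    0.1] [45. 26.] [ 7.  12.6]
wrist orange 500 [-24.2 106.6] [-13.6 138.7] [-18.8 122.5]
scene green 18 [-22.2   7.5] [-6.4 23.5] [-14.7  15.4]
scene white 4 [19.3  6.3] [22. 19.] [20.8 11.4]
scene orange 25 [-26.4  98.1] [ -6.6 159.2] [-20.7 118.4]
top green 9 [-13.7  15.2] [-3.5 19.9] [-7.6 17.9]
top white 19 [19.1  1.8] [24.2 20.8] [21.5 11.5]
top orange 69 [-22.6 104.9] [-10.2 135.6] [-16.4 120.5]
[[0, 166, 535, 314, 43645], [353, 231, 32, 22, 423], [0, 363, 6, 15, 62], [20, 363, 20, 20, 378], [56, 363, 20, 20, 352], [92, 375, 15, 7, 61], [89, 399, 21, 21, 392], [126, 399, 20, 21, 401], [54, 400, 19, 10, 137], [163, 409, 19, 10, 158], [132, 437, 12, 8, 59], [161, 437, 20, 21, 409], [198, 436, 20, 22, 418]]
```

```bash
python3 -c "
from station import robot; print(robot.hand_in())"
```

```text
the job is handed in; nothing more can be done
None
```

The red heat grip is locked at the yellow mark with its tab out, the red switch is fully on, and the gripper is clear. I handed the job in at about 17 s of the 48 s; the hand-in gave no verdict, and I didn't separately check that the loose things and the blue dock stayed put.

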